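# Key the lid of the orange container home

## Task

The lid of the round orange container was put on skewed and sits propped up on the steel pin: with a fingertip against the tab on the lid, push the lid round until the notch in its rim is over the pin, then press the lid down fully home and leave it there. Do not pinch the tab and do not lift the lid, and leave the bottle, plate, diyas, coaster, tongs and tumbler as they are.

Things in the scene. Friction and masses are not known exactly. Their poses are not given: they have to be found in the camera images.
- container: the round orange plastic container, 128 mm across and 59 mm high to its rim, held fast to the counter; origin at the centre of its underside, z up; its local +x points to the ear, a 16 mm wide block that sticks out sideways beyond the lid to 92 mm from the axis and carries the pin
- pin_top (a point): top of the upright steel pin, 8 mm thick with a domed tip, that stands on the container's ear 67 mm from the container's axis, 69 mm above the counter (10 mm above the rim). Until the notch is over it, it keeps the lid from going down
- lid_turn (a joint): turn of the orange lid about the upright axis of the container, rad, counter-clockwise from above positive; at 0 (or any whole turn) the notch is exactly over the pin. It turns freely both ways without stops that matter, drags on its gasket (0.1 N m, about 2 N at the tab) and stays where it is left
- lid_press (a joint): how far the lid has been pressed down, m: 0 as it stands propped up at the start (lid rim 70 to 76 mm above the counter), 0.010 fully home (rim 60 to 66 mm above the counter). The gasket drags: it takes about 4 to 7 N to move the lid down, and the lid neither sinks nor rises by itself and stays where it is pressed; negative when it is pulled up
- lid_notch (a point): middle of the notch in the lid's rim, on the rim's upper face, 67 mm from the axis. The lid is a disc 148 mm across with a 6 mm thick rim; the notch is 16 mm wide, open at the edge and reaches about 13 mm inward
- lid_tab (a point): middle of the finger tab, an upright fin on top of the lid diametrically opposite the notch, 52 mm from the axis: 30 mm long radially, 9 mm thick, rising 22 mm above the lid's rim (76 to 98 mm above the counter with the lid propped up); this point is 12 mm below its top
- lid_centre (a point): centre of the round pressing spot in the middle of the lid, 44 mm across, standing 3 mm above the rest of the lid (79 mm above the counter with the lid propped up)
- tab_pad_a: raised flat on one side of the tab (26 x 18 mm), facing clockwise as seen from above; origin at its middle
- tab_pad_b: the same on the other side of the tab, facing counter-clockwise; origin at its middle
- bottle: bystander: empty stainless push-pump bottle, 70 mm across, 198 mm high, standing; origin under its centre
- plate: bystander: steel plate, 230 mm across, 14 mm high, with the five diyas; origin under its centre
- coaster: bystander: round wooden coaster, 90 mm across, 9 mm thick, beside the container; origin under its centre
- tongs: bystander: closed steel tongs, about 235 mm long, 16 mm high, lying beside the container along its local x; origin under the middle
- tumbler: bystander: steel tumbler, 68 mm across, 100 mm high; origin under its centre
- diya0: bystander: clay diya, 56 mm across, 20 mm high, on the plate; origin under its centre
- diya1: bystander: clay diya, 56 mm across, 20 mm high, on the plate; origin under its centre
- diya2: bystander: clay diya, 56 mm across, 20 mm high, on the plate; origin under its centre
- diya3: bystander: clay diya, 56 mm across, 20 mm high, on the plate; origin under its centre
- diya4: bystander: clay diya, 56 mm across, 20 mm high, on the plate; origin under its centre

How it is judged:
On the way, in this order (a step that is already met when the one before it is completed fails the run):
1. the notch is over the pin, the lid not yet pressed down (horizontal distance between lid_notch and pin_top below 0.008 m and value of joint lid_press below 0.006 m).
2. the lid is pressed home (horizontal distance between lid_notch and pin_top below 0.008 m and value of joint lid_press above 0.008 m), for 0.1 s.
At the end, for the whole second after the job is handed in: the lid is down at least 8 of its 10 mm with its notch around the pin (centres within 8 mm seen from above), and at rest (all of step 2 and velocity of joint lid_turn between -0.05 and 0.05 rad/s); the robot touches nothing.
It fails at once if the lid is lifted by more than 6 mm (value of joint lid_press below -0.006 m).
It fails at once if the tab is pinched (both its sides pushed at once) (contact force between the fingers and tab_pad_a above 1 N and contact force between the fingers and tab_pad_b above 1 N).
It fails at once if a bystander is moved by more than 25 mm (distance of any of bottle, plate, coaster, tongs, tumbler, diya0, diya1, diya2, diya3, diya4 from where it was at the start of the episode above 0.025 m).
It also fails if it takes over 51 s, if anything falls off the work surface, if the arm or the gripper's body presses on something with over 40 N, if the wrist force passes 120 N, or if a joint passes its speed limit or range.

## Robot

A 6-joint arm with a two-finger parallel gripper is mounted at the origin on the work surface. World frame = base frame: x ahead of the robot, y to its left, z up, the work surface at z = 0. Lengths are in m, angles in rad, forces in N, time in s.
With the tool pointing down it reaches from about 0.325 to 0.85 m from the base axis. Payload 4.4 kg.
Tool frame: the origin (TCP) lies at the very end of the fingers, on their centre line; the grasp point (between the pads) lies 19 mm behind it; y points along the fingers, z is the direction in which the jaws open and shut, and the axes are right-handed (so a half turn about y gives the same grasp; the last joint's range is limited). The gripper opens to 94 mm and grips with 3 to 60 N. Pads are 16 mm wide; open, the fingers measure 119 mm over their backs; the gripper's body (75 mm by 177 mm) begins 78 mm behind the grasp point.
Start: joints at [1.198, 0.207, 1.542, -0, 1.393, -0.15], TCP at [0.127, 0.561, 0.205] pointing down, gripper open.
Joint ranges: [-2.73, 2.73], [-0.86, 2.22], [0.23, 2.46], [-1.11, 4.25], [0.08, 2.63], [-2.82, 2.82]. Speed limits (rad/s): [2.79, 2.79, 3.14, 3.14, 3.14, 3.14].

## Interface

Orientations are given as a rotation vector (axis times angle).
In Python, from bench import arm gives the robot as it stands.
- The arm moves only by the shell command python3 -m handwheel 'ROWS' [FORCE]. ROWS is a JSON object of lists of equal length, an entry for each row: "offset": the shift along the world's x, y, z in cm, a list of three; "dr": the turn, a rotation vector about the world's x, y, z in degrees, a list of three; "grip": the opening, from 0 (shut) to 1 (fully open). A call has 1 to 20 rows; each row shifts and turns the commanded pose from where the row before left it; what a row does not reach is not made up. A row lasts 1/8 s, in which the tool goes at most 62.5 mm and 10.7 degrees, less where a joint would pass 70% of its speed; a pose out of reach is approached as far as the arm can. A call is refused whole if a number of a shift passes 6.25 or a number of a turn 10.7, either way. A call with a gripper value outside its range is refused whole. The fingers move at their own pace and stop on an object; FORCE is the grip in N (left out, the last holds). Time passes only in rows, so rows that do not move let the fingers close. It gives the time, the measured TCP pose, the force and the opening at its end, in the units of the state.
- arm.get_state(): the state, without advancing time (a new reading comes with each control period).
- arm.get_image(name): name is "side" or "top" or "wrist"; returns (picture, depth): 480x640x3 uint8, red, green, blue; 480x640 float32, m along the optical axis (not along the pixel's ray), 0 where there is no reading.
- arm.camera_model(name): a dict with "fov_y" (degrees; the focal length in pixels is half the picture's height over the tangent of half this angle, whatever the lens; pixels are square), "cx", "cy" (the principal point, pixels), "R" (3x3) and "t" (3): a world point X has camera coordinates R X + t. Camera axes: x right, y down, z forward; pixel columns grow to the right and rows downward; lengths in m; the calibration is good to about 2 mm. The wrist camera is an equidistant fisheye: a pixel r from the principal point sees the ray r / f radians off the axis. A picture is of the moment at which its call begins: read the wrist's pose just before it. camera_model takes no time and is no camera call; for the wrist camera it gives the pose at the moment of the call.
- arm.finish_job(): hands the job in, once; it reports no verdict.
The state is a dict: "time_s": time; "qpos": joint angles; "dq": joint speeds; "tau": joint torques, N m; "position": TCP position; "tcp_rot": TCP orientation; "contact_force": force on the tool from outside, world axes, zero at the start; "wrist_torque": the same for the moment, N m; "finger_gap": finger opening in m.
Only numpy, scipy, OpenCV 4.12 (cv2) and the standard library are available. Lean on these libraries where they do the work, as an engineer would, in place of code of your own. Each camera call takes 0.05 s, during which the arm holds its last target.

## Working session

There is one attempt and no reset: what is moved stays moved. The work goes in short steps, Python scripts to look and compute and a shell command to move; the robot and the scene stay as the last step left them, time stands still between calls to the robot, and variables do not carry over. Pictures are saved under pics/ and viewed, and the job is handed in when it is done.

```bash
ls; mkdir -p pics; python3 - <<'E'
from bench import arm
import cv2,numpy as np
s=arm.get_state();print(s)
for n in("top","side"):
    im,d=arm.get_image(n);cv2.imwrite(f"pics/{n}0.png",im[:,:,::-1]);np.savez(f"pics/{n}0.npz",im=im,d=d)
    m=arm.camera_model(n);print(n,m)
    import pickle;pickle.dump(m,open(f"pics/{n}.pkl","wb"))
E
```

```text
pics
{'time_s': 0.0, 'qpos': array([ 1.19747844e+00,  2.07379414e-01,  1.54289973e+00,  1.89935768e-05,
        1.39348238e+00, -1.50490918e-01]), 'dq': array([ 0.00153666,  0.0006874 ,  0.00100547, -0.00012888, -0.00030962,
        0.00026105]), 'tau': array([-2.09147488e-04, -3.70861781e+01, -2.81427687e+01,  6.98321848e-02,
        3.58973758e-02, -1.55736961e-04]), 'position': array([0.12678157, 0.56005414, 0.20433956]), 'tcp_rot': array([-1.56579895,  0.17545133, -0.17453906]), 'contact_force': array([-0.00164251, -0.90136205,  0.50264381]), 'wrist_torque': array([0.04056558, 0.02475061, 0.03704765]), 'finger_gap': 0.09453854622315198}
top {'fov_y': 56.95950703147257, 'cx': 319.4280191012453, 'cy': 232.0883221066184, 'R': array([[ 0.02569286, -0.99964959, -0.00636994],
       [-0.98082311, -0.02397648, -0.19341966],
       [ 0.19319915,  0.01121729, -0.98109544]]), 't': array([-0.09579327,  0.5221331 ,  0.92207523])}
side {'fov_y': 50.43974780691849, 'cx': 316.5880357592614, 'cy': 239.97189333614207, 'R': array([[ 0.94544616, -0.32560974, -0.01048158],
       [-0.22094533, -0.61723297, -0.75512027],
       [ 0.23940494,  0.71624141, -0.65550249]]), 't': array([-0.54994962,  0.10793884,  1.0773181 ])}
```

View pics/top0.png

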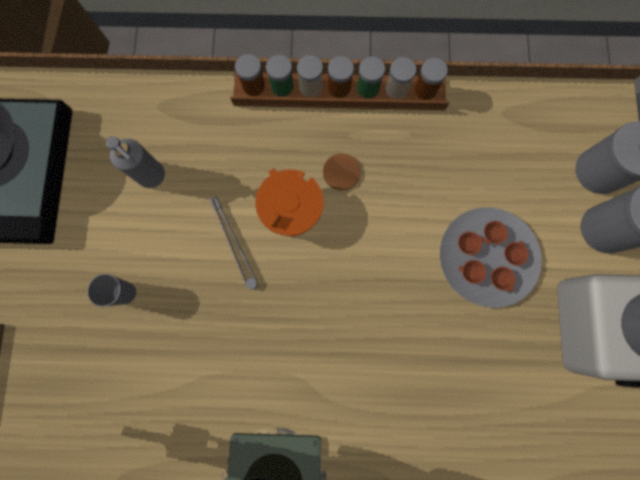

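View pics/side0.png

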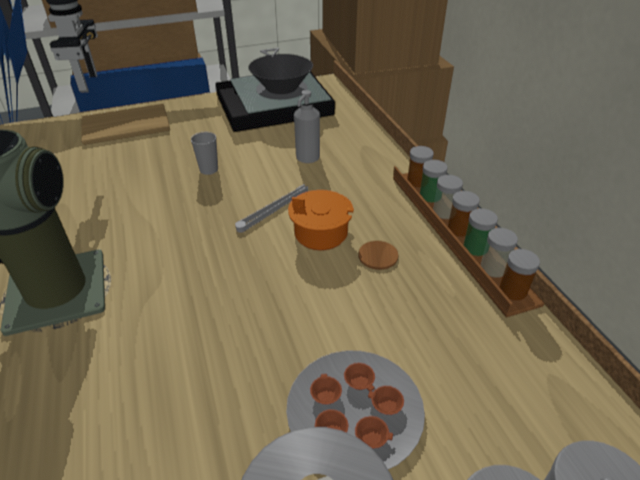

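```bash
python3 - <<'E'
import cv2,numpy as np
im=cv2.imread("pics/top0.png")[150:260,200:370];cv2.imwrite("pics/c1.png",cv2.resize(im,None,fx=4.5,fy=4.5,interpolation=cv2.INTER_CUBIC))
im=cv2.imread("pics/side0.png")[170:280,270:420];cv2.imwrite("pics/c2.png",cv2.resize(im,None,fx=5,fy=5,interpolation=cv2.INTER_CUBIC))
E
```

```text
(no output)
```

View pics/c1.png

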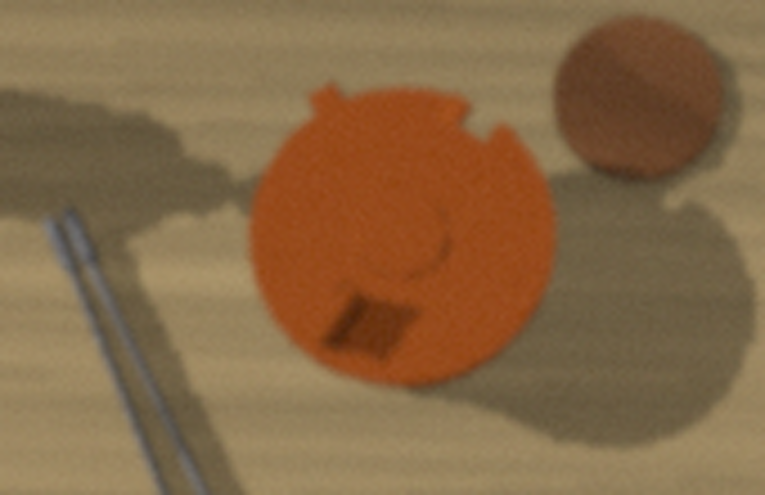

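View pics/c2.png

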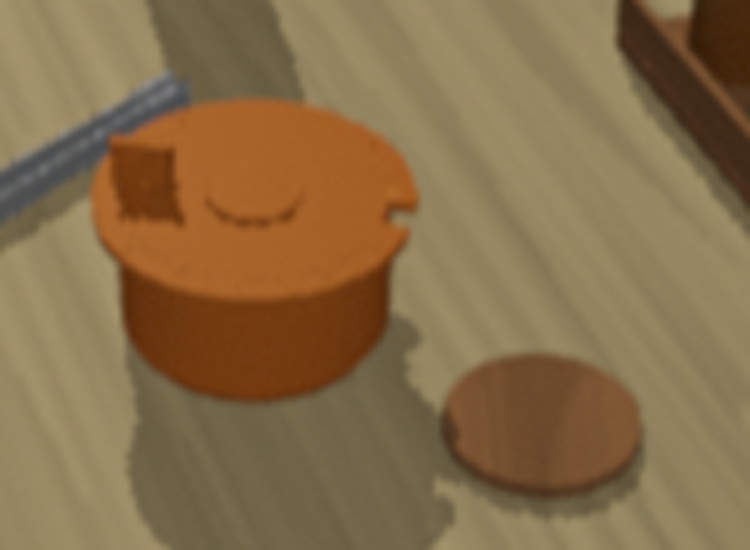

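```bash
cat > h.py <<'E'
import numpy as np,pickle
def load(n): return pickle.load(open(f"pics/{n}.pkl","rb"))
def ray(m,u,v):
    f=240/np.tan(np.radians(m["fov_y"])/2)
    R=np.array(m["R"]);t=np.array(m["t"])
    return -R.T@t, R.T@np.array([(u-m["cx"])/f,(v-m["cy"])/f,1])
def px2w(m,u,v,z):
    o,d=ray(m,u,v); return o+d*(z-o[2])/d[2]
def w2px(m,X):
    f=240/np.tan(np.radians(m["fov_y"])/2); c=np.array(m["R"])@X+m["t"]
    return c[0]/c[2]*f+m["cx"],c[1]/c[2]*f+m["cy"]
E
python3 - <<'E'
import cv2,numpy as np
from h import *
from scipy.optimize import least_squares
m=load("top")
c=lambda x,y:(200+(x+.5)/4.5-.5,150+(y+.5)/4.5-.5)
im=cv2.imread("pics/top0.png")
hsv=cv2.cvtColor(im,cv2.COLOR_BGR2HSV)
mask=((hsv[...,0]<14)&(hsv[...,1]>180)).astype(np.uint8)*255
mask[:,325:]=0;mask[:,:250]=0;mask[:165]=0;mask[240:]=0
cs,_=cv2.findContours(mask,cv2.RETR_EXTERNAL,cv2.CHAIN_APPROX_NONE)
p=max(cs,key=cv2.contourArea)[:,0]
W=np.array([px2w(m,u,v,.076)[:2] for u,v in p])
r=least_squares(lambda q:np.hypot(*(W-q[:2]).T)-q[2],[*W.mean(0),.074],loss='soft_l1',f_scale=.001)
print(r.x); C=r.x[:2]
n=px2w(m,*c(480,132),.076)[:2]-C
print("notch",n,np.hypot(*n),np.degrees(np.arctan2(n[1],n[0])))
for e in [(330,90),(312,103)]:
    for z in(.059,):
        e2=px2w(m,*c(*e),z)[:2]-C;print("ear",e2,np.hypot(*e2),np.degrees(np.arctan2(e2[1],e2[0])))
for e in [(357,293),(326,345)]:
    e2=px2w(m,*c(*e),.098)[:2]-C;print("tab",e2,np.hypot(*e2),np.degrees(np.arctan2(e2[1],e2[0])))
D=np.hypot(*(W-C).T)-.074;A=np.degrees(np.arctan2(*(W-C).T[::-1]))
for a,d in sorted(zip(A,D)):
    if abs(d)>.002: print(round(a),round(d*1000,1),end='; ')
# depth
E
```

```text
[ 0.58464768 -0.01507912  0.07164719]
notch [ 0.05276751 -0.03600337] 0.06387998746422774 -34.3057910210688
ear [0.07835879 0.0402441 ] 0.08808908538864421 27.18446748062939
ear [0.0713668  0.04889883] 0.08651193645830259 34.41801301464558
tab [-0.03439448  0.01811179] 0.03887180218607448 152.2291508588266
tab [-0.05961178  0.03147998] 0.0674132978097733 152.16221868966642
-179 -2.9; -178 -2.9; -171 -2.3; -162 -2.1; -158 -2.9; -157 -2.1; -134 -2.1; -132 -2.1; -123 -2.6; -121 -2.0; -117 -2.4; -113 -2.4; -109 -2.1; -107 -2.8; -103 -2.0; -102 -2.6; -100 -3.0; -98 -3.4; -92 -2.1; -91 -2.2; -89 -2.2; -87 -2.2; -85 -2.1; -78 -3.2; -76 -2.7; -74 -2.2; -69 -2.3; -65 -2.7; -61 -2.6; -58 -3.4; -57 -2.3; -54 -2.8; -52 -3.3; -49 -3.6; -46 -3.8; -45 -2.2; -43 -2.2; -41 -3.7; -41 -6.8; -41 -10.0; -41 -13.1; -40 -5.1; -40 -14.6; -38 -16.0; -35 -15.5; -32 -14.9; -30 -16.1; -27 -15.2; -24 -14.2; -23 -7.0; -23 -12.1; -22 -4.9; -22 -10.0; -22 -2.8; -18 -2.3; -16 -2.9; -14 -3.6; -10 -2.4; -9 -2.8; -7 -3.1; -5 -3.4; -3 -3.6; -1 -3.8; 4 -3.8; 7 -3.4; 9 -3.2; 11 -2.8; 13 -2.4; 18 -3.0; 20 -2.4; 27 6.1; 27 4.0; 28 7.0; 29 8.0; 31 7.1; 33 8.2; 34 6.2; 34 4.2; 35 2.3; 40 -2.1; 42 -2.5; 55 -2.4; 57 -2.0; 61 -2.7; 65 -3.0; 68 -2.0; 73 -2.6; 79 -2.5; 81 -3.0; 88 -2.2; 90 -2.4; 92 -2.4; 93 -2.5; 95 -2.4; 97 -2.3; 99 -2.1; 103 -3.6; 104 -3.2; 106 -2.8; 108 -2.2; 110 -3.7; 112 -3.0; 114 -4.2; 116 -3.4; 118 -2.5; 120 -3.5; 122 -4.3; 124 -3.2; 126 -3.8; 128 -2.5; 130 -2.9; 133 -3.2; 135 -3.3; 138 -3.3; 141 -3.1; 143 -2.9; 145 -2.4; 147 -3.7; 149 -3.1; 152 -2.3; 153 -3.3; 156 -2.4; 157 -3.3; 159 -4.1; 161 -2.9; 163 -3.6; 164 -4.3; 167 -2.8; 168 -3.3; 170 -3.7; 172 -4.1; 174 -2.3; 175 -2.5; 177 -2.7; 179 -2.9;
```

```bash
python3 - <<'E'
import numpy as np
from h import *
from scipy.spatial.transform import Rotation as R
m=load("top")
print("bottle",px2w(m,152,180,0.0),px2w(m,120,148,.19),"tumbler",px2w(m,128,295,0.0),px2w(m,104,290,.1))
print("tongs",px2w(m,215,200,0.016),px2w(m,252,284,.016),"coaster",px2w(m,342,172,.009))
print(R.from_rotvec([-1.56579895,0.17545133,-0.17453906]).as_matrix().round(3))
d=np.load("pics/top0.npz")["d"]
f=240/np.tan(np.radians(m["fov_y"])/2)
for u,v in [(270,205),(312,205),(290,222),(290,185),(289,203),(285,216),(282,221),(273,172),(287,195)]:
    Z=d[v,u];X=np.array(m["R"]).T@(np.array([(u-m["cx"])/f*Z,(v-m["cy"])/f*Z,Z])-m["t"]);print(u,v,X.round(4))
E
```

```text
bottle [0.65075581 0.31893856 0.        ] [0.65505577 0.31018464 0.19      ] tumbler [0.37900515 0.3464187  0.        ] [0.38360842 0.35280075 0.1       ]
tongs [0.60098915 0.16138826 0.016     ] [0.40960834 0.06496966 0.016     ] coaster [ 0.67819181 -0.13167742  0.009     ]
[[ 0.975 -0.001  0.221]
 [-0.221 -0.002  0.975]
 [-0.    -1.    -0.002]]
270 205 [0.5767 0.0258 0.0755]
312 205 [ 0.5796 -0.0652  0.0728]
290 222 [ 0.5401 -0.0191  0.0754]
290 185 [ 0.6237 -0.0157  0.0729]
289 203 [ 0.581  -0.0156  0.0799]
285 216 [ 0.5529 -0.0078  0.076 ]
282 221 [ 0.5419 -0.0017  0.0751]
273 172 [0.6595 0.0256 0.0528]
287 195 [ 0.5988 -0.0106  0.0799]
```

```bash
python3 -m handwheel '{"offset":[[0,0,5],[3.6,-4.6,0],[3.6,-4.6,0],[3.6,-4.6,0],[3.6,-4.6,0],[3.6,-4.6,0],[3.6,-4.6,0],[3.6,-4.6,0],[3.6,-4.6,0],[3.6,-4.6,0],[3.6,-4.6,0],[3.6,-4.6,0],[3.6,-4.6,0],[0,0,0],[0,0,0]],"dr":[[0,0,0],[0,0,-9],[0,0,-9],[0,0,-9],[0,0,-9],[0,0,-9],[0,0,-9],[0,0,-9],[0,0,-9],[0,0,-9],[0,0,-9],[0,0,-9],[0,0,-9],[0,0,0],[0,0,0]],"grip":[0,0,0,0,0,0,0,0,0,0,0,0,0,0,0]}' 30
python3 - <<'E'
from bench import arm
import cv2,numpy as np,pickle
from scipy.spatial.transform import Rotation as R
s=arm.get_state();print(s["position"],s["qpos"],s["finger_gap"],s["time_s"]);print(R.from_rotvec(s["tcp_rot"]).as_matrix().round(3))
m=arm.camera_model("wrist");pickle.dump(m,open("pics/wrist1.pkl","wb"));print(m)
im,d=arm.get_image("wrist");cv2.imwrite("pics/w1.png",im[:,:,::-1])
im,d=arm.get_image("side");cv2.imwrite("pics/s1.png",im[:,:,::-1])
E
```

```text
time_s: 1.98
position: [0.5584, 0.009, 0.2547]
tcp_rot: [-0.907, 1.594, -1.591]
contact_force: [-0.3, -0.1, -0.7]
finger_gap: 0.0006
[0.55838545 0.00898847 0.25466276] [-1.39181211e-01  1.38481174e-01  1.51868741e+00  4.92170833e-04
  1.48643966e+00  3.97473884e-01] 0.0006161061507223629 1.975
[[-0.511 -0.002  0.859]
 [-0.859  0.001 -0.511]
 [ 0.    -1.    -0.002]]
{'fov_y': 65.70646984690485, 'cx': 320.97977616068187, 'cy': 239.11851753798717, 'R': array([[ 0.85987263, -0.51050268, -0.00246363],
       [-0.49065371, -0.82775325,  0.27218284],
       [-0.14098934, -0.23283378, -0.9622424 ]]), 't': array([-0.47420099,  0.24005462,  0.51973499])}
```

View pics/w1.png

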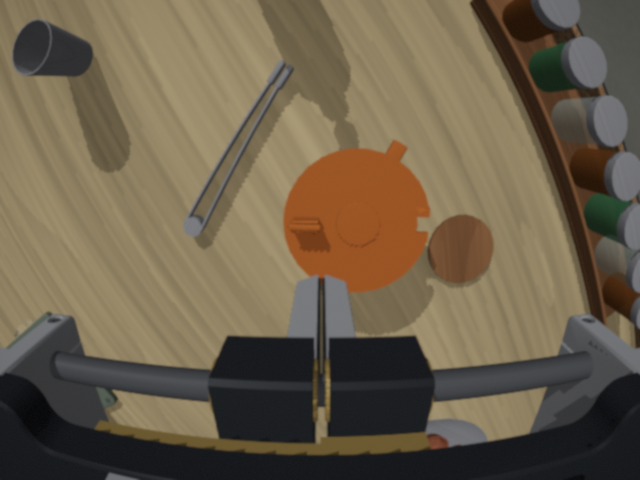

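```bash
python3 - <<'E'
import cv2
im=cv2.imread("pics/w1.png")[130:300,270:450];cv2.imwrite("pics/c3.png",cv2.resize(im,None,fx=3.5,fy=3.5,interpolation=cv2.INTER_CUBIC))
E
```

```text
(no output)
```

View pics/c3.png

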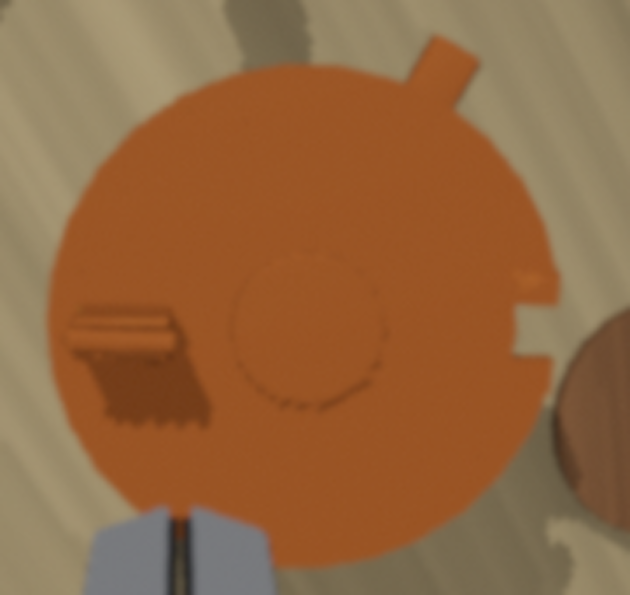

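```bash
cat >> h.py <<'E'
def wray(m,u,v):
    f=240/np.tan(np.radians(m["fov_y"])/2)
    R=np.array(m["R"]);t=np.array(m["t"])
    x,y=u-m["cx"],v-m["cy"];r=np.hypot(x,y);th=r/f
    d=np.array([np.sin(th)*x/r,np.sin(th)*y/r,np.cos(th)])
    return -R.T@t,R.T@d
def wpx(m,u,v,z):
    o,d=wray(m,u,v);return o+d*(z-o[2])/d[2]
E
grep -n "f=" h.py | head -2
python3 - <<'E'
from h import *
m=load("wrist1")
import cv2
f=240/np.tan(np.radians(m["fov_y"])/2);print(f)
c=lambda x,y:(270+(x+.5)/3.5-.5,130+(y+.5)/3.5-.5)
from scipy.optimize import least_squares
im=cv2.imread("pics/w1.png");hsv=cv2.cvtColor(im,cv2.COLOR_BGR2HSV)
mask=((hsv[...,0]<14)&(hsv[...,1]>180)).astype(np.uint8)*255
mask[:,:275]=0;mask[:,433:]=0;mask[:140]=0;mask[270:]=0
cs,_=cv2.findContours(mask,cv2.RETR_EXTERNAL,cv2.CHAIN_APPROX_NONE)
p=max(cs,key=cv2.contourArea)[:,0]; p=p[p[:,1]<262]
W=np.array([wpx(m,u,v,.076)[:2] for u,v in p])
r=least_squares(lambda q:np.hypot(*(W-q[:2]).T)-q[2],[*W.mean(0),.074],loss='soft_l1',f_scale=.001)
print(r.x,len(p));C=r.x[:2]
def pr(n,x,y,z):
    e=wpx(m,*c(x,y),z)[:2]-C;print(n,e.round(4),np.hypot(*e).round(4),np.degrees(np.arctan2(e[1],e[0])).round(1))
for z in(.053,.059):pr("ear",437,36,z);pr("ear",480,65,z)
pr("notch in",516,304,.076);pr("notch in",514,354,.076);pr("notch out",558,304,.076);pr("notch out",552,356,.076)
pr("spot",308,331,.079)
for q in[(68,330),(176,330),(68,345),(180,345),(85,308),(172,308)]:pr("tab",*q,.098)
E
```

```text
4:    f=240/np.tan(np.radians(m["fov_y"])/2)
10:    f=240/np.tan(np.radians(m["fov_y"])/2); c=np.array(m["R"])@X+m["t"]
371.64829954431775
[ 0.5862659  -0.01239244  0.07184944] 327
ear [0.0755 0.0503] 0.0907 33.7
ear [0.0827 0.0366] 0.0904 23.9
ear [0.0745 0.051 ] 0.0902 34.4
ear [0.0816 0.0374] 0.0897 24.7
notch in [ 0.0554 -0.0255] 0.0609 -24.7
notch in [ 0.0481 -0.0384] 0.0615 -38.6
notch out [ 0.0664 -0.0318] 0.0736 -25.6
notch out [ 0.0578 -0.0448] 0.0732 -37.8
spot [-0.0006 -0.0011] 0.0012 -119.4
tab [-0.0547  0.0366] 0.0658 146.2
tab [-0.03    0.0219] 0.0371 143.8
tab [-0.0568  0.0331] 0.0658 149.8
tab [-0.0312  0.0179] 0.0359 150.2
tab [-0.0476  0.0394] 0.0618 140.4
tab [-0.0278  0.0276] 0.0392 135.2
```

```bash
python3 -m handwheel '{"offset":[[-0.2,2.8,-3],[0,0,-4],[0,0,-4],[0,0,-3],[0,0,-1.5],[0,0,-1],[0,0,-0.5],[0,0,0]],"dr":[[0,0,-1],[0,0,0],[0,0,0],[0,0,0],[0,0,0],[0,0,0],[0,0,0],[0,0,0]],"grip":[0,0,0,0,0,0,0,0]}'
python3 - <<'E'
from bench import arm
import cv2,numpy as np,pickle
s=arm.get_state();print(s["position"],s["contact_force"])
pickle.dump(arm.camera_model("wrist"),open("pics/wrist2.pkl","wb"))
im,d=arm.get_image("wrist");cv2.imwrite("pics/w2.png",im[:,:,::-1])
im,d=arm.get_image("side");cv2.imwrite("pics/s2.png",cv2.resize(im[150:290,240:440,::-1],None,fx=4,fy=4,interpolation=cv2.INTER_CUBIC))
E
```

```text
time_s: 3.08
position: [0.5576, 0.0368, 0.086]
tcp_rot: [-0.893, 1.604, -1.605]
contact_force: [-0.9, -1.0, 0.1]
finger_gap: 0.0004
[0.55756789 0.03678277 0.08603149] [-0.85718847 -0.95784926  0.06814808]
```

View pics/w2.png

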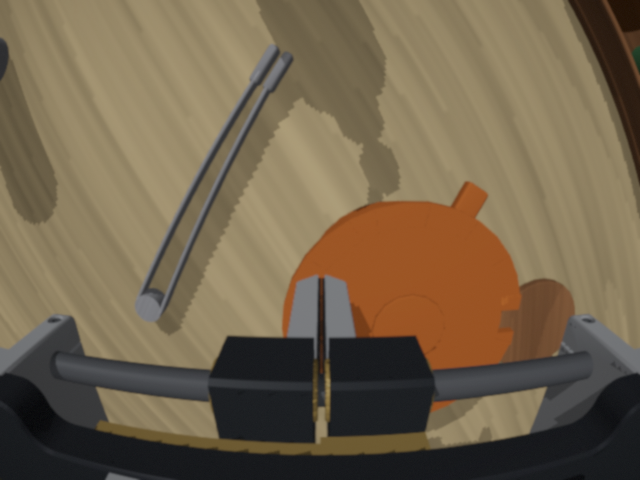

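View pics/s2.png

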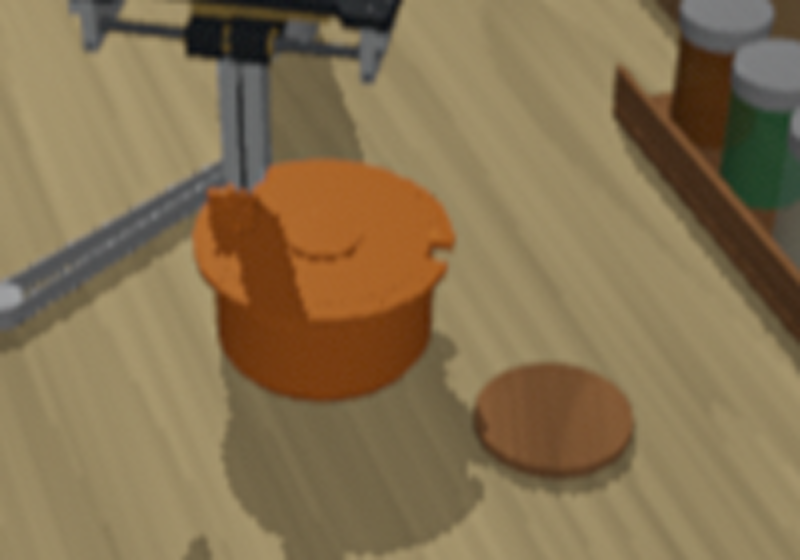

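```bash
python3 - <<'E'
from h import *
C=np.array([.5857,-.0135])
def P(th,t,r=.051):
    a=np.radians(th);e=np.array([np.cos(a),np.sin(a)]);n=np.array([-e[1],e[0]]);return C+r*e+t*n
p=np.array([.5576,.0368])
q=P(148.3,-.014);print("approach",(q-p)*100)
for k in range(1,13):
    n=P(148.3+5*k,-.014);print(k*5,((n-q)*100).round(2),n.round(4));q=n
E
```

```text
approach [-0.79347635 -1.15895903]
5 [-0.32 -0.33] [0.5464 0.0219]
10 [-0.29 -0.36] [0.5435 0.0184]
15 [-0.26 -0.38] [0.5409 0.0146]
20 [-0.23 -0.4 ] [0.5386 0.0106]
25 [-0.19 -0.42] [0.5367 0.0064]
30 [-0.15 -0.43] [0.5351 0.002 ]
35 [-0.12 -0.45] [ 0.534  -0.0025]
40 [-0.08 -0.45] [ 0.5332 -0.007 ]
45 [-0.04 -0.46] [ 0.5328 -0.0116]
50 [ 0.   -0.46] [ 0.5329 -0.0162]
55 [ 0.04 -0.46] [ 0.5333 -0.0208]
60 [ 0.08 -0.45] [ 0.5342 -0.0254]
```

```bash
python3 -m handwheel '{"offset":[[-0.4,-0.5,0],[-0.2,-0.35,0],[-0.2,-0.3,0],[-0.16,-0.16,0],[-0.16,-0.17,0],[-0.15,-0.18,0],[-0.14,-0.18,0],[-0.13,-0.19,0],[-0.13,-0.19,0],[-0.12,-0.2,0],[-0.11,-0.2,0],[-0.1,-0.21,0],[-0.09,-0.21,0],[-0.08,-0.215,0],[-0.07,-0.215,0],[0,0,0]],"dr":[[0,0,0],[0,0,0],[0,0,0],[0,0,2.5],[0,0,2.5],[0,0,2.5],[0,0,2.5],[0,0,2.5],[0,0,2.5],[0,0,2.5],[0,0,2.5],[0,0,2.5],[0,0,2.5],[0,0,2.5],[0,0,2.5],[0,0,0]],"grip":[0,0,0,0,0,0,0,0,0,0,0,0,0,0,0,0]}'
python3 - <<'E'
from bench import arm
import cv2,numpy as np,pickle
s=arm.get_state();print(s["position"],s["contact_force"])
pickle.dump(arm.camera_model("wrist"),open("pics/wrist3.pkl","wb"))
im,d=arm.get_image("wrist");cv2.imwrite("pics/w3.png",im[:,:,::-1])
E
```

```text
time_s: 5.18
position: [0.5346, 0.0024, 0.0857]
tcp_rot: [-1.193, 1.233, -1.232]
contact_force: [-0.5, 2.8, 1.9]
finger_gap: 0.0002
[0.53461474 0.00240601 0.08567317] [-0.4710352   2.8191937   1.92013551]
```

View pics/w3.png

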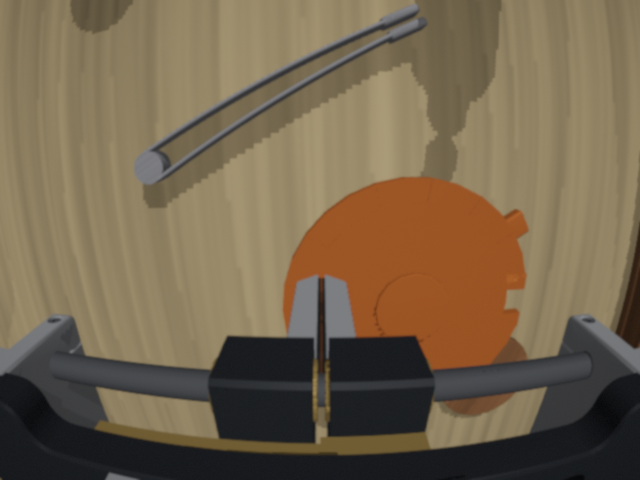

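```bash
cat > fit.py <<'E'
import sys,cv2
from h import *
# contour based: angles of notch and ear about C
def run(n,mn,x0,x1,y0,y1):
    m=load(mn);im=cv2.imread(f"pics/{n}.png")
    crop=im[y0:y1,x0:x1];cv2.imwrite(f"pics/{n}c.png",cv2.resize(crop,None,fx=6,fy=6,interpolation=cv2.INTER_CUBIC))
run(sys.argv[1],sys.argv[2],*map(int,sys.argv[3:7]))
E
python3 fit.py w3 wrist3 450 550 190 290; python3 fit.py w3 wrist3 450 550 195 345
python3 -c "
import cv2;im=cv2.imread('pics/w3.png')[200:330,430:550];cv2.imwrite('pics/w3c.png',cv2.resize(im,None,fx=4.5,fy=4.5,interpolation=cv2.INTER_CUBIC))"
```

```text
(no output)
```

View pics/w3c.png

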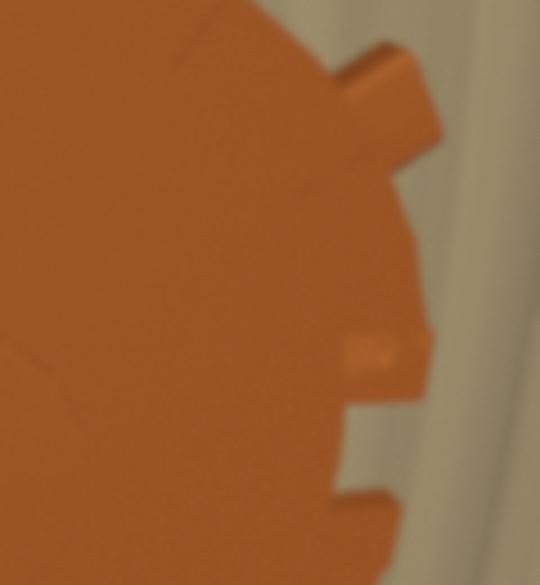

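```bash
python3 - <<'E'
from h import *
m=load("wrist3");C=np.array([.5857,-.0135])
c=lambda x,y:(430+(x+.5)/4.5-.5,200+(y+.5)/4.5-.5)
def pr(n,x,y,z):
    e=wpx(m,*c(x,y),z)[:2]-C;print(n,e.round(4),np.hypot(*e).round(4),np.degrees(np.arctan2(e[1],e[0])).round(1))
pr("ear",412,55,.059);pr("ear",442,135,.059)
pr("notch",345,405,.076);pr("notch",333,492,.076);pr("notch",425,400,.076);pr("notch",403,505,.076)
E
```

```text
ear [0.0747 0.0516] 0.0908 34.6
ear [0.0812 0.04  ] 0.0905 26.2
notch [0.0604 0.0073] 0.0609 6.9
notch [ 0.0608 -0.0058] 0.061 -5.4
notch [0.0735 0.0071] 0.0739 5.5
notch [ 0.0729 -0.009 ] 0.0735 -7.0
```

```bash
python3 - <<'E'
from h import *
C=np.array([.5857,-.0135])
def P(th,t,r=.0511):
    a=np.radians(th);e=np.array([np.cos(a),np.sin(a)]);n=np.array([-e[1],e[0]]);return C+r*e+t*n
q=P(180,-.0159)
for k in range(1,12):
    n=P(180+2.5*k,-.0159);print(k*2.5,((n-q)*100).round(3));q=n
E
```

```text
2.5 [-0.064 -0.224]
5.0 [-0.055 -0.227]
7.5 [-0.045 -0.229]
10.0 [-0.035 -0.231]
12.5 [-0.025 -0.232]
15.0 [-0.014 -0.233]
17.5 [-0.004 -0.233]
20.0 [ 0.006 -0.233]
22.5 [ 0.016 -0.233]
25.0 [ 0.026 -0.232]
27.5 [ 0.036 -0.231]
```

```bash
python3 -m handwheel '{"offset":[[-0.06,-0.22,0],[-0.06,-0.23,0],[-0.05,-0.23,0],[-0.03,-0.23,0],[-0.02,-0.23,0],[-0.01,-0.23,0],[0,-0.23,0],[0.01,-0.23,0],[0.02,-0.23,0],[0.03,-0.23,0],[0.03,-0.23,0],[0,0,0]],"dr":[[0,0,2.5],[0,0,2.5],[0,0,2.5],[0,0,2.5],[0,0,2.5],[0,0,2.5],[0,0,2.5],[0,0,2.5],[0,0,2.5],[0,0,2.5],[0,0,2.5],[0,0,0]],"grip":[0,0,0,0,0,0,0,0,0,0,0,0]}'
python3 - <<'E'
from bench import arm
import cv2,numpy as np,pickle
s=arm.get_state();print(s["position"],s["contact_force"])
pickle.dump(arm.camera_model("wrist"),open("pics/wrist4.pkl","wb"))
im,d=arm.get_image("wrist");cv2.imwrite("pics/w4.png",im[:,:,::-1])
E
```

```text
time_s: 6.72
position: [0.5328, -0.0231, 0.0853]
tcp_rot: [-1.389, 0.874, -0.873]
contact_force: [0.0, 1.8, 1.3]
finger_gap: 0.0003
[ 0.53284811 -0.02314917  0.08533854] [1.19832890e-03 1.76630138e+00 1.27093207e+00]
```

View pics/w4.png

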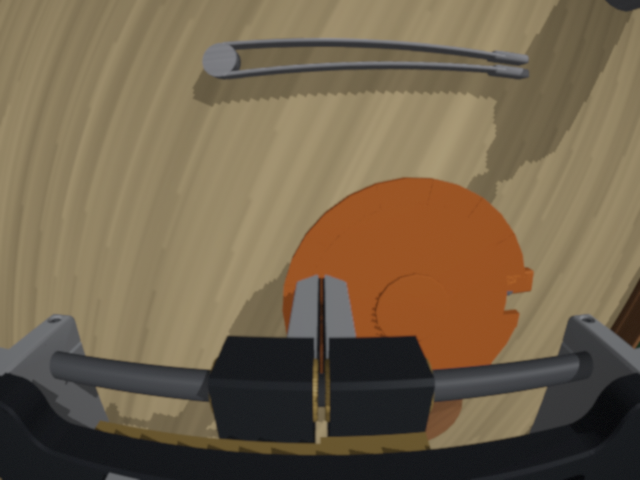

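```bash
python3 -c "
import cv2;im=cv2.imread('pics/w4.png')[250:330,470:550];cv2.imwrite('pics/w4c.png',cv2.resize(im,None,fx=7,fy=7,interpolation=cv2.INTER_CUBIC))"
```

```text
(no output)
```

View pics/w4c.png

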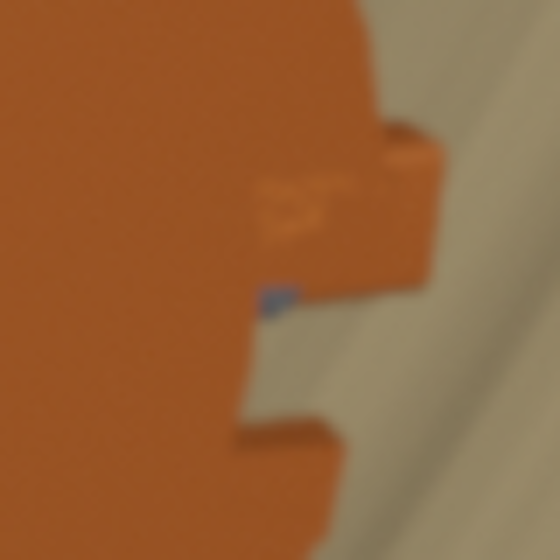

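```bash
python3 - <<'E'
from h import *
m=load("wrist4");C=np.array([.5857,-.0135])
c=lambda x,y:(470+(x+.5)/7-.5,250+(y+.5)/7-.5)
def pr(n,x,y,z):
    e=wpx(m,*c(x,y),z)[:2]-C;print(n,e.round(4),np.hypot(*e).round(4),np.degrees(np.arctan2(e[1],e[0])).round(1))
pr("ear",442,145,.059);pr("ear",428,288,.059)
pr("notch",260,310,.076);pr("notch",238,430,.076);pr("notch",345,440,.076);pr("pin edge",280,310,.069)
# predicted pixel of notch corners/pin for lid angle
E
```

```text
ear [0.0736 0.052 ] 0.0901 35.2
ear [0.0814 0.0393] 0.0904 25.7
notch [0.052  0.0324] 0.0613 31.9
notch [0.0572 0.022 ] 0.0613 21.0
notch [0.0686 0.0255] 0.0732 20.4
pin edge [0.0592 0.0322] 0.0674 28.5
```

```bash
python3 -m handwheel '{"offset":[[0.02,-0.11,0],[0.02,-0.11,0],[0.02,-0.1,0],[0,0,0],[0,0,0]],"dr":[[0,0,1.2],[0,0,1.2],[0,0,1.1],[0,0,0],[0,0,0]],"grip":[0,0,0,0,0]}'
python3 - <<'E'
from bench import arm
import cv2,numpy as np,pickle
s=arm.get_state();print(s["position"],s["contact_force"])
pickle.dump(arm.camera_model("wrist"),open("pics/wrist5.pkl","wb"))
im,d=arm.get_image("wrist");cv2.imwrite("pics/w5.png",im[:,:,::-1])
cv2.imwrite('pics/w5c.png',cv2.resize(im[250:330,470:550,::-1],None,fx=7,fy=7,interpolation=cv2.INTER_CUBIC))
E
```

```text
time_s: 7.4
position: [0.5336, -0.0264, 0.0853]
tcp_rot: [-1.409, 0.826, -0.826]
contact_force: [-3.0, 2.4, 0.9]
finger_gap: 0.0004
[ 0.53362868 -0.02640143  0.08528727] [-2.99186806  2.37381645  0.89120054]
```

View pics/w5c.png

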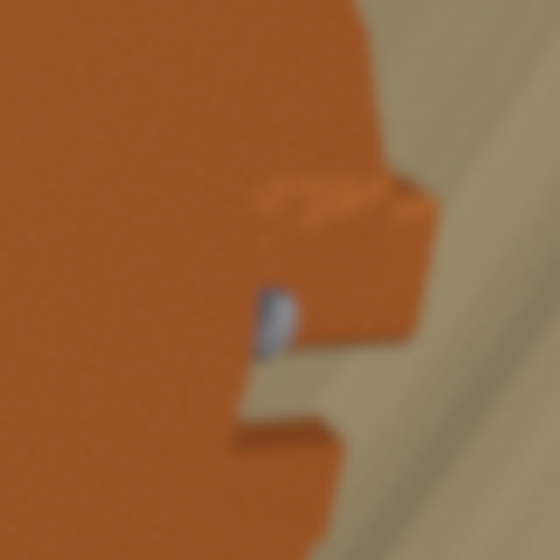

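```bash
python3 - <<'E'
from h import *
m=load("wrist5");C=np.array([.5857,-.0135])
c=lambda x,y:(470+(x+.5)/7-.5,250+(y+.5)/7-.5)
f=240/np.tan(np.radians(m["fov_y"])/2)
def proj(X):
    p=np.array(m["R"])@X+m["t"];r=np.hypot(p[0],p[1]);th=np.arctan2(r,p[2]);return ((m["cx"]+f*th*p[0]/r-470+.5)*7-.5).round(),((m["cy"]+f*th*p[1]/r-250+.5)*7-.5).round()
def pr(n,x,y,z):
    e=wpx(m,*c(x,y),z)[:2]-C;print(n,e.round(4),np.hypot(*e).round(4),np.degrees(np.arctan2(e[1],e[0])).round(1))
pr("ear",438,210,.059);pr("ear",414,335,.059)
pr("notch",238,432,.076);pr("notch",345,440,.076);pr("pin",278,320,.067)
def W(a,r,t,z):
    a=np.radians(a);return np.array([*(C+r*np.array([np.cos(a),np.sin(a)])+t*np.array([-np.sin(a),np.cos(a)])),z])
for L in (28,30,32):print("lid",L,[proj(W(L,r,t,.076)) for r,t in((.061,.008),(.0735,.008),(.061,-.008),(.0735,-.008))])
for L in (28,30,32):print("pin",L,proj(W(L,.067,0,.069)),[proj(W(L,.067+.004*np.cos(k),.004*np.sin(k),.066)) for k in(0,1.57,3.14,4.71)],"ear",proj(W(L,.0915,.008,.059)),proj(W(L,.0915,-.008,.059)))
E
```

```text
ear [0.0744 0.0511] 0.0903 34.5
ear [0.0809 0.0397] 0.0901 26.1
notch [0.056  0.0254] 0.0614 24.4
notch [0.0671 0.0297] 0.0733 23.9
pin [0.0592 0.0347] 0.0686 30.4
lid 28 [(np.float64(261.0), np.float64(310.0)), (np.float64(379.0), np.float64(306.0)), (np.float64(226.0), np.float64(473.0)), (np.float64(342.0), np.float64(467.0))]
lid 30 [(np.float64(263.0), np.float64(287.0)), (np.float64(381.0), np.float64(279.0)), (np.float64(233.0), np.float64(452.0)), (np.float64(350.0), np.float64(441.0))]
lid 32 [(np.float64(263.0), np.float64(265.0)), (np.float64(383.0), np.float64(253.0)), (np.float64(239.0), np.float64(430.0)), (np.float64(357.0), np.float64(416.0))]
pin 28 (np.float64(267.0), np.float64(358.0)) [(np.float64(289.0), np.float64(343.0)), (np.float64(261.0), np.float64(304.0)), (np.float64(216.0), np.float64(345.0)), (np.float64(245.0), np.float64(383.0))] ear (np.float64(449.0), np.float64(230.0)) (np.float64(415.0), np.float64(381.0))
pin 30 (np.float64(272.0), np.float64(334.0)) [(np.float64(294.0), np.float64(318.0)), (np.float64(264.0), np.float64(281.0)), (np.float64(220.0), np.float64(323.0)), (np.float64(250.0), np.float64(361.0))] ear (np.float64(452.0), np.float64(200.0)) (np.float64(424.0), np.float64(351.0))
pin 32 (np.float64(275.0), np.float64(311.0)) [(np.float64(298.0), np.float64(294.0)), (np.float64(267.0), np.float64(257.0)), (np.float64(224.0), np.float64(301.0)), (np.float64(255.0), np.float64(337.0))] ear (np.float64(455.0), np.float64(169.0)) (np.float64(431.0), np.float64(321.0))
```

```bash
python3 -m handwheel '{"offset":[[-0.1,0.5,0],[-0.1,0.5,0],[0,0,3],[0,0,3],[0,0,4],[0,0,0]],"dr":[[0,0,0],[0,0,0],[0,0,0],[0,0,0],[0,0,0],[0,0,0]],"grip":[0,0,0,0,0,0]}'
python3 - <<'E'
from bench import arm
import cv2,numpy as np,pickle
s=arm.get_state();print(s["position"],s["contact_force"])
pickle.dump(arm.camera_model("wrist"),open("pics/wrist6.pkl","wb"))
im,d=arm.get_image("wrist");cv2.imwrite("pics/w6.png",im[:,:,::-1])
cv2.imwrite('pics/w6c.png',cv2.resize(im[180:320,330:510,::-1],None,fx=4,fy=4,interpolation=cv2.INTER_CUBIC))
E
```

```text
time_s: 8.2
position: [0.5352, -0.0167, 0.1896]
tcp_rot: [-1.405, 0.818, -0.832]
contact_force: [0.6, 0.4, -1.3]
finger_gap: 0.0003
[ 0.53517403 -0.01669217  0.1896293 ] [ 0.58140069  0.3774882  -1.29150333]
```

View pics/w6c.png

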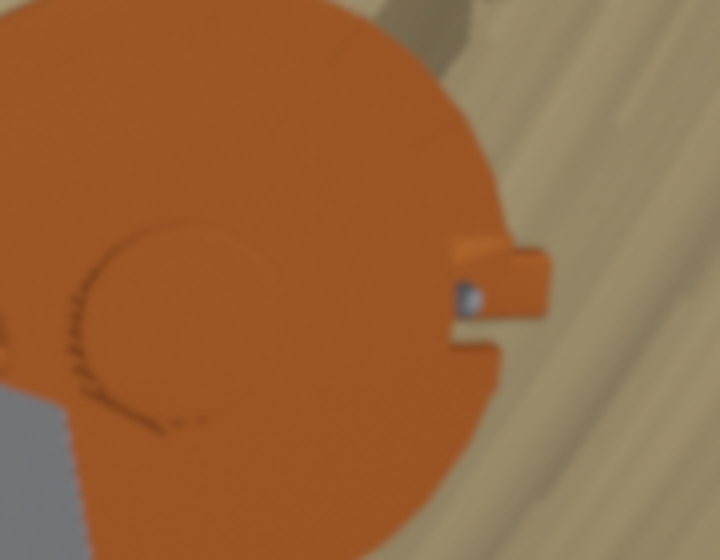

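```bash
python3 - <<'E'
from h import *
m=load("wrist6");C=np.array([.5857,-.0135])
c=lambda x,y:(330+(x+.5)/4-.5,180+(y+.5)/4-.5)
f=240/np.tan(np.radians(m["fov_y"])/2)
def proj(X):
    p=np.array(m["R"])@X+m["t"];r=np.hypot(p[0],p[1]);th=np.arctan2(r,p[2]);return int((m["cx"]+f*th*p[0]/r-330+.5)*4-.5),int((m["cy"]+f*th*p[1]/r-180+.5)*4-.5)
def pr(n,x,y,z):
    e=wpx(m,*c(x,y),z)[:2]-C;print(n,e.round(4),np.hypot(*e).round(4),np.degrees(np.arctan2(e[1],e[0])).round(1))
pr("ear",551,258,.059);pr("ear",547,318,.059)
pr("notch",450,345,.076);pr("notch",500,347,.076);pr("pin",470,300,.068)
pr("spot",183,325,.079)
def W(a,r,t,z):
    a=np.radians(a);return np.array([*(C+r*np.array([np.cos(a),np.sin(a)])+t*np.array([-np.sin(a),np.cos(a)])),z])
for L in (28,30,32):print("lid",L,[proj(W(L,r,t,.076)) for r,t in((.061,.008),(.0735,.008),(.061,-.008),(.0735,-.008))])
for L in (28,30,32):print("pin",L,proj(W(L,.067,0,.069)),"ear",proj(W(L,.0915,.008,.059)),proj(W(L,.0915,-.008,.059)))
E
```

```text
ear [0.0742 0.0517] 0.0904 34.8
ear [0.0821 0.0393] 0.091 25.6
notch [0.0558 0.0247] 0.061 23.9
notch [0.0665 0.0299] 0.0729 24.2
pin [0.0578 0.0345] 0.0673 30.8
spot [0.     0.0007] 0.0007 88.9
lid 28 [(457, 290), (510, 291), (448, 360), (501, 360)]
lid 30 [(457, 281), (510, 280), (451, 351), (503, 349)]
lid 32 [(456, 272), (510, 269), (452, 342), (505, 338)]
pin 28 (468, 315) ear (556, 269) (546, 334)
pin 30 (469, 305) ear (556, 256) (549, 321)
pin 32 (470, 295) ear (556, 243) (551, 308)
```

```bash
python3 -m handwheel '{"offset":[[2.5,0.15,0],[2.55,0.15,0],[0,0,-3.5],[0,0,-3.5],[0,0,-2.5],[0,0,-1],[0,0,-0.2],[0,0,-0.2],[0,0,-0.2],[0,0,0]],"dr":[[0,0,0],[0,0,0],[0,0,0],[0,0,0],[0,0,0],[0,0,0],[0,0,0],[0,0,0],[0,0,0],[0,0,0]],"grip":[0,0,0,0,0,0,0,0,0,0]}'
```

```text
time_s: 9.5
position: [0.5835, -0.0135, 0.0757]
tcp_rot: [-1.407, 0.824, -0.828]
contact_force: [0.5, 0.3, 3.2]
finger_gap: 0.0002
```

```bash
python3 -m handwheel '{"offset":[[0,0,-0.1],[0,0,-0.1],[0,0,-0.1],[0,0,-0.1],[0,0,-0.1],[0,0,-0.1],[0,0,0]],"dr":[[0,0,0],[0,0,0],[0,0,0],[0,0,0],[0,0,0],[0,0,0],[0,0,0]],"grip":[0,0,0,0,0,0,0]}'
```

```text
time_s: 10.38
position: [0.5834, -0.0134, 0.0692]
tcp_rot: [-1.407, 0.824, -0.827]
contact_force: [2.5, 0.3, 7.1]
finger_gap: 0.0006
```

Nearly home; keep pressing until the force rises.

```bash
python3 -m handwheel '{"offset":[[0,0,-0.1],[0,0,-0.1],[0,0,-0.1],[0,0,0],[0,0,0]],"dr":[[0,0,0],[0,0,0],[0,0,0],[0,0,0],[0,0,0]],"grip":[0,0,0,0,0]}'
```

```text
time_s: 11.0
position: [0.5836, -0.0135, 0.069]
tcp_rot: [-1.408, 0.824, -0.827]
contact_force: [-4.4, 0.5, 19.8]
finger_gap: 0.0004
```

Hard stop at z = 0.069 with 20 N. Now lift off straight up and check.

```bash
python3 -m handwheel '{"offset":[[0,0,1],[0,0,3],[0,0,5],[0,0,5],[-3,0,0],[0,0,0],[0,0,0]],"dr":[[0,0,0],[0,0,0],[0,0,0],[0,0,0],[0,0,0],[0,0,0],[0,0,0]],"grip":[0,0,0,0,0,0,0]}'
python3 - <<'E'
from bench import arm
import cv2,numpy as np,pickle
s=arm.get_state();print(s["position"],s["contact_force"])
m=arm.camera_model("wrist")
im,d=arm.get_image("wrist");cv2.imwrite("pics/w7.png",im[:,:,::-1])
im2,d=arm.get_image("side");cv2.imwrite("pics/s7.png",cv2.resize(im2[150:290,240:440,::-1],None,fx=4,fy=4,interpolation=cv2.INTER_CUBIC))
from h import load
m=load("side");f=240/np.tan(np.radians(m["fov_y"])/2)
for n,dd in(("before",np.load("pics/side0.npz")["d"]),("after",d)):
    for u,v in[(340,222),(335,225),(320,224)]:
        Z=dd[v,u];X=np.array(m["R"]).T@(np.array([(u-m["cx"])/f*Z,(v-m["cy"])/f*Z,Z])-m["t"]);print(n,u,v,X.round(4))
E
```

```text
time_s: 11.88
position: [0.5515, -0.0131, 0.2038]
tcp_rot: [-1.409, 0.828, -0.823]
contact_force: [-0.1, -0.2, -0.4]
finger_gap: 0.0007
[ 0.55145992 -0.01314671  0.20375889] [-0.09639059 -0.16779597 -0.38747157]
before 340 222 [ 0.6114 -0.0743  0.0771]
before 335 225 [ 0.5969 -0.0815  0.0781]
before 320 224 [ 0.5676 -0.0664  0.0774]
after 340 222 [ 0.616  -0.0628  0.0671]
after 335 225 [ 0.6009 -0.0712  0.0691]
after 320 224 [ 0.5716 -0.0548  0.0674]
```

View pics/w7.png

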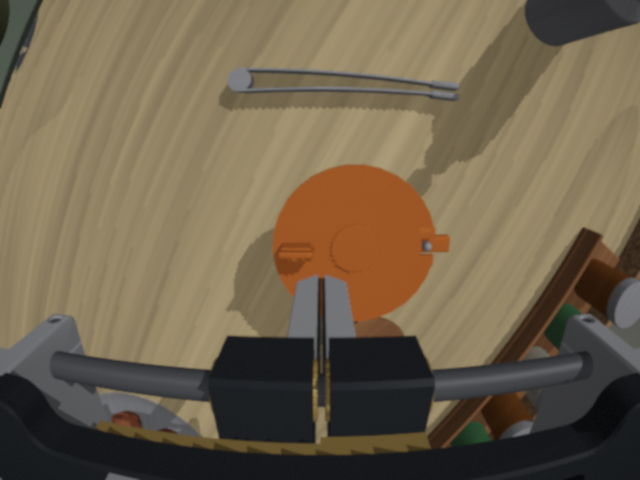

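View pics/s7.png

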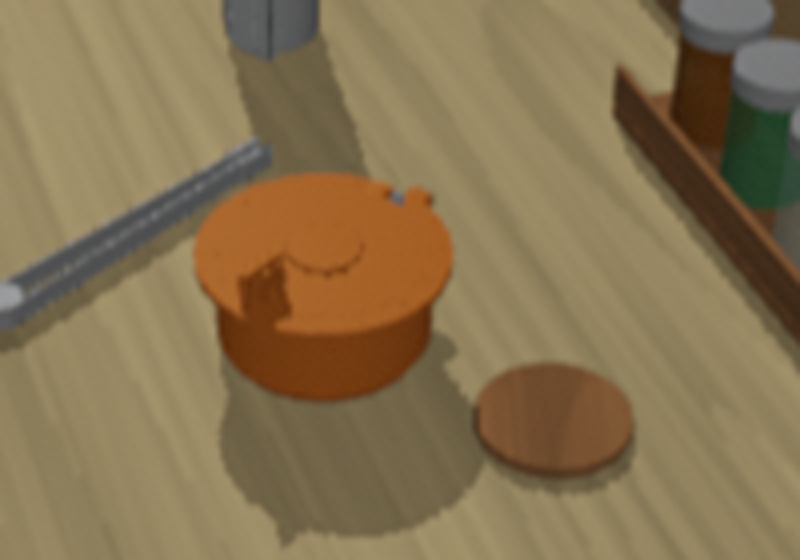

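The wrist view shows the pin (427,245) inside the notch next to the ear (440,243), with the fingers clear of the lid. The side view shows the lid sitting lower, with the pin showing through it, and the depth reading dropped about 10 mm. Tongs, coaster and the other objects are where they were, so I'm handing in.

```bash
python3 -c "
from bench import arm
print(arm.finish_job())"
```

```text
the job is handed in; nothing more can be done
None
```

The lid is turned so its notch is over the pin, pressed fully home and left there. I handed the job in at about 12 s on the robot's clock. The hand-in gives no verdict, so the checks below are my own.

- **Turning:** With the gripper shut, I pushed one side of the tab (the clockwise-facing one) about 62° counter-clockwise. Before pressing, the wrist camera put the notch at about 31° and the pin at 30–31°. That is within 1°, and the pin fits with about 3° to spare.
- **Pressing:** I backed off, lifted clear and pressed the centre spot. It stopped firmly at 69 mm above the counter with about 20 N, which is the height expected for fully home.
- **After lifting off:** Side-camera depth readings on the lid fell from about 77–78 mm to 67–69 mm. The wrist and side views show the pin sitting in the notch. The robot's contact force was near zero.
- **Bystanders:** The tongs and coaster look unmoved in the last pictures. The bottle, plate, diyas and tumbler were only partly in view or out of view there. The arm never went down near them, but I did not measure their positions again.
- **Disagreement:** The fitted container centre differed by about 2–3 mm between the top and wrist cameras, roughly within the calibration tolerance. I worked with a value between the two.

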